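# Tip the pot feet out of the sorting trough

## Robot

A 6-joint arm with a two-finger parallel gripper is mounted at the origin on the work surface. World frame = base frame: x ahead of the robot, y to its left, z up, the work surface at z = 0. Lengths are in m, angles in degrees, forces in N, time in s.
With the tool pointing down it reaches from about 0.25 to 0.725 m from the base axis. Payload 9.7 kg.
Tool frame: the origin (TCP) lies on the centre line of the jaws, within the pads' length; the fingertips stand 19 mm ahead of it and the grasp point (between the pads) is the TCP; z points along the fingers, y is the direction in which the jaws open and shut (so a half turn about z gives the same grasp; the last joint's range is limited). The gripper opens to 85 mm and grips with 20 to 120 N. Pads are 22 mm wide; open, the fingers measure 114 mm over their backs; the gripper's body (76 mm by 85 mm) begins 54 mm behind the grasp point. The pads swing forward as they close: fully open they stand 13 mm farther back than shut.
Start: joints at [0, 4.979, 10.078, 95.1, 0, 90], TCP at [0.55, -0, 0.25] pointing down, gripper open.
Joint ranges: [-179.16, 179.16], [-48.56, 103.87], [-65.8, 70.77], [-126.05, 130.52], [-82.76, 87.17], [-180, 180]. Speed limits (degrees/s): [127.2, 127.2, 147.25, 180, 180, 180].

## Interface

Orientations are given as [roll, pitch, yaw] about the fixed x, y, z axes, in that order (R = Rz(yaw) Ry(pitch) Rx(roll)).
In Python, from workcell import bot gives the robot as it stands.
- The arm moves only by the tool servo_tool, never from a script. Its argument "motion" is a list that holds one entry, the list of rows, each a list of 6 numbers: the shift along the tool's x, y, z in mm, then the turn, a rotation vector about the tool's x, y, z in rad. A call has 1 to 5 rows; each row shifts and turns the commanded pose from where the row before left it, along the tool's axes as they then stand; what a row does not reach is not made up. A row lasts 1/10 s, in which the tool goes at most 50 mm and 8.59 degrees, less where a joint would pass 70% of its speed; a pose out of reach is approached as far as the arm can. A call is refused whole if a number of a shift passes 50 or a number of a turn 0.15, either way. A call with a gripper value outside its range is refused whole. "gripper" is the finger opening in mm, from 0 to 85.4, set as the call begins (left out, the last holds). The fingers move at their own pace and stop on an object; "newtons" is the grip in N (left out, the last holds). Time passes only in rows, so rows that do not move let the fingers close. It gives the time, the measured TCP pose, the force and the opening at its end, in the units of the state.
- bot.get_obs(): the state, without advancing time (a new reading comes with each control period).
- bot.camera(name): name is "scene" or "side" or "wrist"; returns a dict with "color" (400x640x3 uint8, red, green, blue), "fx", "fy", "cx", "cy" (pixels), "R" (3x3) and "t" (3): a world point X has camera coordinates R X + t. Camera axes: x right, y down, z forward; pixel columns grow to the right and rows downward; lengths in m; the calibration is good to about 2 mm. A picture is of the moment at which its call begins. There is no depth.
- bot.job_done(): hands the job in, once; it reports no verdict.
Trained networks look in a picture, given as the dict that the camera call returned (one of the last four; its "shot" number tells which), for a name from the list of things; names that differ only in an ending like _2 or _b are one class to them, and where a whole thing is asked for, a point or a joint stands for the part that bears it (a point fixed in the world has none). Each returns a list of dicts, best first, with "confidence" (0 to 1); they miss things now and then, are a little off and sometimes report something else, mostly with a low value. They report only what shows in the picture. A call takes as long as a camera call.
- bot.look_for(picture, label): "rect" ([left, top, width, height] in pixels, round what is visible of it).
The state is a dict: "time": time; "q": joint angles; "qd": joint speeds; "joint_efforts": joint torques, N m; "ee_pos": TCP position; "tcp_rot": TCP orientation; "wrist_force": force on the tool from outside, world axes, zero at the start; "torque": the same for the moment, N m; "opening": finger opening in m.
Only numpy, scipy, OpenCV 4.12 (cv2) and the standard library are available. Lean on these libraries where they do the work, as an engineer would, in place of code of your own. Each camera call takes 0.05 s, during which the arm holds its last target.

## Task

Take the blue hold-down weight off the trough's ledge and stand it on the orange mat. Then push the trough's yellow tab down, feeling gently for the stop and never forcing it, and keep it pressed firmly on the stop until all three terracotta feet have slid out and settled in the black pot; do not handle the feet. Finally ease the trough back up to level under control, without letting it snap back, let go of it, and leave everything else on the bench alone.

Things in the scene. Friction and masses are not known exactly. Their poses are not given: they have to be found in the camera images.
- rig: fixed steel stand of the tipping trough: base plate 130 x 500 x 12 mm with green uprights. Origin on the table top, straight below the middle of the trough's hinge; its x axis runs along the hinge, its y axis along the trough towards the open discharge end, z up. Its place and yaw vary.
- tray (a joint): tilt of the aluminium trough, rad: 0 level (resting), growing as the discharge end (+y of the rig) goes down. Spring-returned: with the weight off, the tab needs about 5 to 8 N to follow it down; let go, it snaps back. A stop set differently each time (0.45 to 0.58 rad) ends the travel: found by feel, the push suddenly grows stiff. More than 20 N on the trough damages it.
- hinge (a point): middle of the hinge axis, 200 mm above the table, level with the trough floor's upper face. The trough is a channel 50 mm wide inside, walls 25 mm high, closed 140 mm from the hinge on the -y side, open 150 mm from it on the +y side; a green ledge 80 x 80 mm at floor level carries on beyond the closed end (its centre 180 mm from the hinge).
- push_spot (a point): where to push: on the upper face of the yellow tab (85 x 40 mm, 6 mm thick) that sticks out of the trough's side near the discharge end, level with the trough floor. At tilt 0 it lies at rig (-85, 130, 200) mm and moves down on an arc about the hinge axis as the trough tips; it turns with the trough.
- stop_pad: black rubber-faced block, 36 mm across and 30 mm high, standing loose in the cup of a fixed screw jack under the discharge half of the trough (rig x 0, y 85 mm); its upper face is about 128 to 140 mm above the table. The trough's underside lands on it. Origin: centre of its underside.
- pot: black nursery pot fixed on the stand under the discharge end, 172 mm across its rim, 100 mm high, its underside 10 mm above the table. Origin: centre of its underside (rig 0, 200 mm).
- pot_in (a point): centre of the pot's inner floor, about 15 mm above the table; the pot is open above, inner radius about 54 mm at the floor and 81 mm at the rim.
- foot0_center (a point): centre of one of the three terracotta pot feet in the trough: a disc 40 mm across, 18 mm thick, 35 to 70 g, lying flat on the trough floor between the closed end and the hinge. They begin to slide only at a tilt of some 0.38 to 0.47 rad.
- foot1_center (a point): centre of one of the three terracotta pot feet in the trough: a disc 40 mm across, 18 mm thick, 35 to 70 g, lying flat on the trough floor between the closed end and the hinge. They begin to slide only at a tilt of some 0.38 to 0.47 rad.
- foot2_center (a point): centre of one of the three terracotta pot feet in the trough: a disc 40 mm across, 18 mm thick, 35 to 70 g, lying flat on the trough floor between the closed end and the hinge. They begin to slide only at a tilt of some 0.38 to 0.47 rad.
- weight: blue hold-down weight, 0.9 kg, standing on the green ledge of the trough: a disc 64 mm across and 35 mm high with a round grip knob 24 mm across above it, up to 85 mm. Origin: centre of its underside; z up.
- mat: round orange mat fixed on the table, 100 mm across, 4 mm thick: the weight's parking place. Origin: centre of its underside.
- clay_pot: bystander: small terracotta pot, 90 mm across, 85 mm high; origin at its underside
- feed_bottle: bystander: green bottle with yellow cap, 64 mm across, 190 mm high; origin at its underside
- pellet_jar: bystander: white jar with red lid, 80 mm across, 100 mm high; origin at its underside
- trowel: bystander: small flat trowel, 260 mm long, lying; origin at its underside
- tie_roll: bystander: green ring-shaped roll of plant tie, 90 mm across, 30 mm high; origin at its underside
- spare_foot: bystander: a spare terracotta pot foot lying on the table, a disc 40 x 18 mm; not part of the batch; origin at its underside
- seed_cup: bystander: black plastic cup, 76 mm across, 75 mm high; origin at its underside

How it is judged (in metres and radians):
On the way, in this order (a step that is already met when the one before it is completed fails the run):
1. the weight stands on the orange mat, released, while the trough is still level (horizontal distance between weight and mat below 0.03 m and height (world z) of weight below 0.012 m and angle between weight's own z axis and vertical below 0.1 rad and linear speed of weight below 0.03 m/s and contact force between the fingers and weight below 0.1 N and value of joint tray below 0.06 rad), for 0.2 s.
2. all three feet are in the pot while the trough is pressed on its stop (more than 2 N on the stop) (horizontal distance between each of foot0_center, foot1_center, foot2_center and pot_in below 0.082 m and z of each of foot0_center, foot1_center, foot2_center in the frame of pot_in below 0.085 m and contact force between tray and stop_pad above 2 N and value of joint tray above 0.4 rad), for 0.3 s.
3. the trough is back at level (value of joint tray below 0.04 rad), for 0.3 s.
At the end, for the whole second after the job is handed in: All three feet lie at rest in the pot (centre within 82 mm of its axis and below 85 mm above its inner floor), the weight stands upright and released on the mat (within 30 mm of its centre, tilted less than 0.1 rad), the trough is level within 0.04 rad and nothing touches it (horizontal distance between each of foot0_center, foot1_center, foot2_center and pot_in below 0.082 m and z of each of foot0_center, foot1_center, foot2_center in the frame of pot_in below 0.085 m and horizontal distance between weight and mat below 0.03 m and height (world z) of weight below 0.012 m and angle between weight's own z axis and vertical below 0.1 rad and linear speed of each of weight, foot0, foot1, foot2 below 0.03 m/s and contact force between the fingers and weight below 0.1 N and value of joint tray below 0.04 rad and contact force between the fingers and tray below 0.1 N).
It fails at once if the trough is forced: more than 20 N between robot and trough (contact force between any of the fingers, the arm and tray above 20 N).
It fails at once if the trough snaps back (faster than 2 rad/s) (velocity of joint tray below -2 rad/s).
It fails at once if the robot handles a pot foot of the batch (contact force between the fingers and foot0 above 0.5 N or contact force between the fingers and foot1 above 0.5 N or contact force between the fingers and foot2 above 0.5 N).
It fails at once if a bystander is moved more than 30 mm (distance of any of clay_pot, feed_bottle, pellet_jar, trowel, tie_roll, spare_foot, seed_cup from where it was at the start of the episode above 0.03 m).
It also fails if it takes over 72 s, if anything falls off the work surface, if the arm or the gripper's body presses on something with over 40 N, if the wrist force passes 120 N, or if a joint passes its speed limit or range.

## Working session

There is one attempt and no reset: what is moved stays moved. The work goes in short steps, Python scripts to look and compute and a tool call to move; the robot and the scene stay as the last step left them, time stands still between calls to the robot, and variables do not carry over. Pictures are saved under pics/ and viewed, and the job is handed in when it is done.

Besides the shell and the picture viewer there is one more tool, called after ">>>" as a command line: name --argument value ..., lists and objects as JSON in quotes. servo_tool: Moves the arm, as the interface text tells. Its arguments: {"type":"object","properties":{"motion":{"type":"array","items":{"type":"array","items":{"type":"array","items":{"type":"number"}}}},"gripper":{"type":"number"},"newtons":{"type":"number"}},"required":["motion"]}

```bash
mkdir -p pics; cat > h.py <<'E'
from workcell import bot
import numpy as np, cv2
def shot(n,f):
    c=bot.camera(n); cv2.imwrite('pics/'+f,c['color'][:,:,::-1]); return c
def proj(c,X):
    p=np.array(c['R'])@np.array(X)+np.array(c['t']); return np.array([c['fx']*p[0]/p[2]+c['cx'],c['fy']*p[1]/p[2]+c['cy']])
def onz(c,uv,z):
    R=np.array(c['R']);t=np.array(c['t']); o=-R.T@t
    d=R.T@np.array([(uv[0]-c['cx'])/c['fx'],(uv[1]-c['cy'])/c['fy'],1]); return o+d*(z-o[2])/d[2]
E
python3 - <<'E'
from h import *
for n in ['scene','side','wrist']:
    c=shot(n,n+'0.png')
    o=-np.array(c['R']).T@np.array(c['t']); print(n,o.round(3),c['fx'])
    for l in ['rig','tray','push_spot','weight','mat','pot','stop_pad','foot0_center','feed_bottle','seed_cup','pellet_jar','clay_pot','trowel','tie_roll','spare_foot']:
        r=bot.look_for(c,l)
        print(l,[(np.round(x['rect']).astype(int).tolist(),round(x['confidence'],2)) for x in r[:3]])
print(bot.get_obs())
E
```

```text
scene [1.343 0.583 1.228] 387.20220243475586
rig [([287, 182, 116, 121], 0.59)]
tray [([286, 184, 103, 56], 0.79)]
push_spot [([290, 182, 102, 60], 0.97)]
weight [([293, 169, 17, 21], 0.85), ([352, 241, 49, 47], 0.49), ([444, 240, 26, 29], 0.48)]
mat [([257, 169, 22, 20], 0.5)]
pot [([354, 243, 45, 50], 0.9), ([292, 182, 96, 61], 0.38)]
stop_pad []
foot0_center [([310, 186, 8, 10], 0.41)]
feed_bottle [([284, 225, 16, 41], 0.71), ([285, 182, 102, 56], 0.22)]
seed_cup [([446, 240, 26, 30], 0.93)]
pellet_jar [([252, 220, 20, 27], 0.67), ([344, 235, 7, 13], 0.67), ([442, 242, 28, 26], 0.63)]
clay_pot [([303, 262, 26, 30], 0.67)]
trowel [([228, 151, 24, 38], 0.8)]
tie_roll [([307, 164, 14, 19], 0.62)]
spare_foot [([402, 218, 11, 10], 0.58)]
side [0.523 0.818 1.183] 448.6075697810657
rig [([253, 174, 85, 170], 0.8)]
tray [([272, 178, 62, 91], 0.89), ([225, 235, 33, 40], 0.34)]
push_spot [([277, 175, 56, 95], 0.6), ([294, 206, 13, 16], 0.4)]
weight [([311, 146, 8, 24], 0.59), ([254, 175, 82, 169], 0.53)]
mat [([348, 146, 10, 16], 0.52), ([277, 174, 58, 98], 0.24)]
pot [([254, 267, 63, 64], 
[... 819 characters left out ...]
9, 310, 16, 24], 0.59)]
spare_foot []
{'time': 2.4, 'q': array([ 1.22187805e-04,  4.98011483e+00,  1.00807415e+01,  9.50979000e+01,
       -5.37944031e-04,  9.00000879e+01]), 'qd': array([-0.03596477,  0.03653467, -0.00510405, -0.02533003,  0.0291272 ,
       -0.08720667]), 'joint_efforts': array([ 3.98836410e-04, -5.20096099e+01,  4.64856756e+01,  1.71365369e-03,
        1.10061404e-05, -2.10309440e-05]), 'ee_pos': array([ 5.50024529e-01, -1.32447491e-06,  2.50295136e-01]), 'tcp_rot': array([1.79997273e+02, 5.37939846e-04, 9.00000343e+01]), 'wrist_force': array([-0.0048708 , -0.06855732, -0.59467425]), 'torque': array([ 0.01581722, -0.01243403, -0.07246308]), 'opening': 0.08565563749796427}
```

View images.

```bash
python3 - <<'E'
import cv2
for n,(x,y,w,h) in {'scene':(210,130,280,190),'side':(200,120,220,280)}.items():
    i=cv2.imread(f'pics/{n}0.png')[y:y+h,x:x+w]; s=min(800/w,600/h); cv2.imwrite(f'pics/{n}0z.png',cv2.resize(i,None,fx=s,fy=s,interpolation=cv2.INTER_CUBIC)); print(n,s)
E
```

```text
scene 2.857142857142857
side 2.142857142857143
```

View pics/wrist0.png

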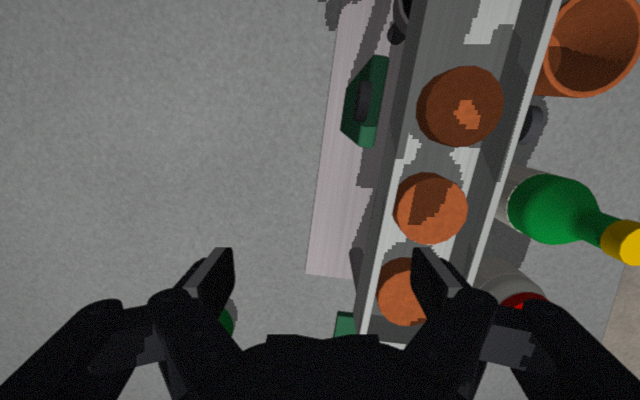

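View pics/scene0z.png

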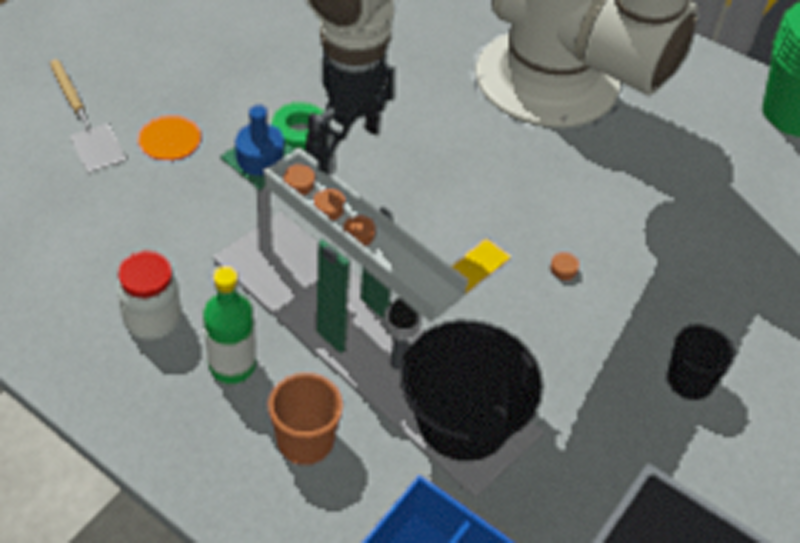

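View pics/side0z.png

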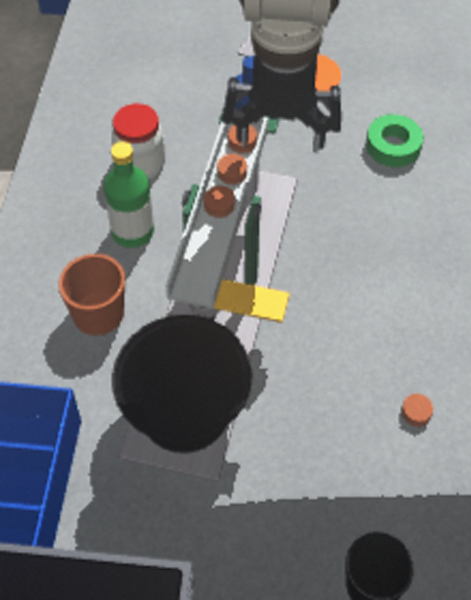

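```bash
cat > seg.py <<'E'
from h import *
def cen(img,lo,hi,win):
    h=cv2.cvtColor(img,cv2.COLOR_RGB2HSV); m=cv2.inRange(h,lo,hi); w=np.zeros_like(m); x0,y0,x1,y1=win; w[y0:y1,x0:x1]=m[y0:y1,x0:x1]
    n,l,s,c=cv2.connectedComponentsWithStats(w); k=1+np.argmax(s[1:,4]); return c[k],s[k],(l==k)
E
python3 - <<'E'
from seg import *
sc=bot.camera('scene'); si=bot.camera('side')
S,D=sc['color'],si['color']
Y=((22,150,80),(35,255,255)); O=((8,180,120),(20,255,255)); B=((105,150,40),(125,255,255))
for nm,c,img,col,win,z in [('tab',sc,S,Y,(355,200,400,235),.2),('tab',si,D,Y,(290,240,345,280),.2),('mat',sc,S,O,(250,165,285,195),.004),('weight',sc,S,B,(285,160,315,195),.23)]:
    u,s,m=cen(img,*col,win); print(nm,u.round(1),s,onz(c,u,z).round(4))
    pts=cv2.findNonZero(m.astype(np.uint8)); print('  rect',[onz(c,p,z).round(3).tolist() for p in cv2.boxPoints(cv2.minAreaRect(pts))] if nm=='tab' else '')
    if nm=='weight':
        yy,xx=np.nonzero(m); 
        for y in range(yy.min(),yy.max()+1): print('   ',y,xx[yy==y].min(),xx[yy==y].max())
# pot rim
print('pot scene', onz(sc,(210+472/2.857,130+375/2.857),.11), 'side',onz(si,(200+182/2.143,120+376/2.143),.11))
# discharge-end floor corners / feet tops
print('feet scene',[onz(sc,(210+a/2.857,130+b/2.857),.218).round(3).tolist() for a,b in [(299,178),(329,202),(359,229)]])
print('feet side',[onz(si,(200+a/2.143,120+b/2.143),.218).round(3).tolist() for a,b in [(242,134),(232,167),(219,200)]])
w=bot.camera('wrist');print('feet wrist',[onz(w,p,.218).round(3).tolist() for p in [(460,106),(430,207),(405,290)]])
np.set_printoptions(suppress=True);print(w['R'],w['t'])
E
```

```text
tab [378.  221.5] [369 214  19  18 162] [0.5615 0.2129 0.2   ]
  rect [[0.593, 0.189, 0.2], [0.518, 0.198, 0.2], [0.534, 0.235, 0.2], [0.607, 0.225, 0.2]]
tab [325.3 261.2] [317 253  18  16 191] [0.5464 0.2116 0.2   ]
  rect [[0.572, 0.227, 0.2], [0.567, 0.189, 0.2], [0.525, 0.197, 0.2], [0.53, 0.234, 0.2]]
mat [268.9 178. ] [259 171  21  15 243] [ 0.5189 -0.3746  0.004 ]
  rect 
weight [300.1 180. ] [293 168  16  23 244] [ 0.6051 -0.1037  0.23  ]
  rect 
    168 298 302
    169 298 302
    170 298 302
    171 298 302
    172 298 301
    173 298 302
    174 297 304
    175 295 306
    176 294 307
    177 293 307
    178 293 308
    179 293 308
    180 293 308
    181 293 308
    182 293 308
    183 293 307
    184 293 308
    185 293 307
    186 294 305
    187 294 304
    188 295 301
    189 296 301
    190 298 301
pot scene [0.64539309 0.27094799 0.11      ] side [0.64537422 0.2712325  0.11      ]
feet scene [[0.609, -0.03, 0.218], [0.617, 0.024, 0.218], [0.627, 0.079, 0.218]]
feet side [[0.603, -0.036, 0.218], [0.61, 0.023, 0.218], [0.621, 0.078, 0.218]]
feet wrist [[0.619, 0.073, 0.218], [0.609, 0.021, 0.218], [0.599, -0.031, 0.218]]
[[ 0.99999977 -0.00058431  0.00034036]
 [-0.00065507 -0.9619506   0.27322264]
 [ 0.00016776 -0.2732228  -0.96195077]] [-0.55006872 -0.03522674  0.37738246]
```

```bash
cat >> h.py <<'E'
def rig(p,hx,hy,th):
    c,s=np.cos(th),np.sin(th); return np.array([hx+c*p[0]+s*p[1], hy-s*p[0]+c*p[1], p[2]])
E
python3 - <<'E'
from h import *
import pickle
C={n:bot.camera(n) for n in ['wrist','side','scene']}; pickle.dump(C,open('c0.pkl','wb'))
for th in [8.2]:
  H=(0.617,0.073,np.radians(th))
  for n,(x0,y0,w,h,s) in {'wrist':(220,0,420,350,1.7),'side':(240,160,120,190,3.1),'scene':(270,160,150,140,4)}.items():
    c=C[n]; i=cv2.resize(c['color'][y0:y0+h,x0:x0+w,::-1],None,fx=s,fy=s,interpolation=cv2.INTER_CUBIC)
    def ln(ps,col,cl=True):
        q=[((proj(c,rig(p,*H))-[x0-.5,y0-.5])*s).astype(int) for p in ps]; cv2.polylines(i,[np.array(q)],cl,col,1)
    ln([(-.025,-.14,.225),(.025,-.14,.225),(.025,.15,.225),(-.025,.15,.225)],(0,0,255))
    ln([(-.027,.11,.2),(-.112,.11,.2),(-.112,.15,.2),(-.027,.15,.2)],(255,0,255))
    ln([(-.04,-.22,.2),(.04,-.22,.2),(.04,-.14,.2),(-.04,-.14,.2)],(255,255,0))
    ln([(-.065,-.25,.012),(.065,-.25,.012),(.065,.25,.012),(-.065,.25,.012)],(0,255,255))
    ln([(.086*np.cos(a),.2+.086*np.sin(a),.11) for a in np.linspace(0,6.28,40)],(0,255,0))
    cv2.imwrite(f'pics/ov_{n}.png',i)
E
```

```text
(no output)
```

View pics/ov_wrist.png

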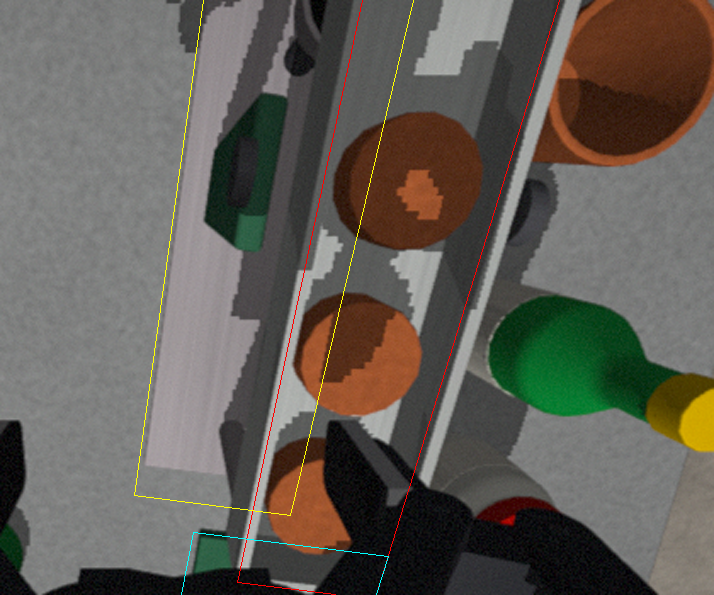

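View pics/ov_side.png

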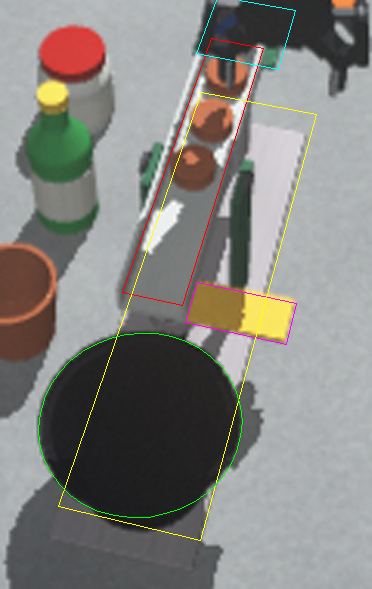

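View pics/ov_scene.png

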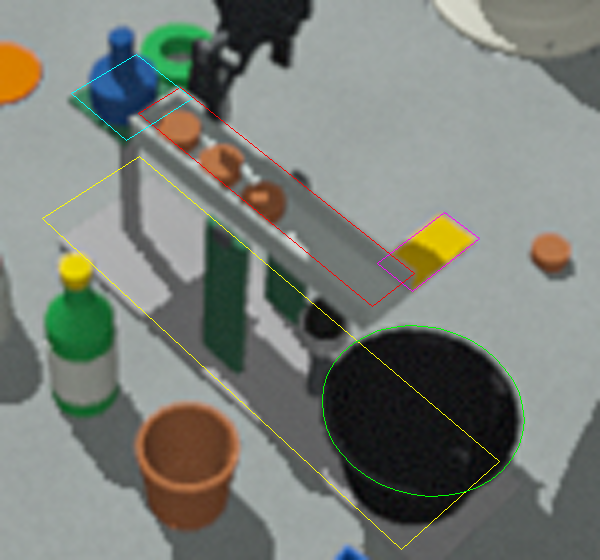

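>>> servo_tool --motion '[[[0, 0, -50, 0, 0, 0], [-25, 20, -50, 0, 0, 0], [-25, 25, -10, 0, 0, 0], [0, 0, 0, 0, 0, 0]]]'

```text
time: 3.1
ee_pos: [0.5943, -0.0483, 0.3526]
tcp_rot: [179.9, 0.0, 89.9]
wrist_force: [0.6, -0.5, -1.3]
opening: 0.0851
```

```bash
python3 - <<'E'
from seg import *
c=shot('wrist','w1.png'); print(bot.look_for(c,'weight')[:2]); 
s=shot('side','s1.png'); print(bot.look_for(s,'weight')[:2])
import pickle; sc=pickle.load(open('c0.pkl','rb'))['scene']; print(onz(sc,(300.2,169),.283),onz(sc,(300.7,184.5),.21))
print(bot.get_obs()['ee_pos'])
E
```

```text
[{'rect': [292.7, 218.9, 75.1, 88.7], 'confidence': 0.7}]
[{'rect': [304.5, 146.7, 22.6, 28.0], 'confidence': 0.74}]
[ 0.60245686 -0.10371159  0.283     ] [ 0.60647859 -0.10007384  0.21      ]
[ 0.59135583 -0.04565936  0.35189722]
```

View pics/w1.png

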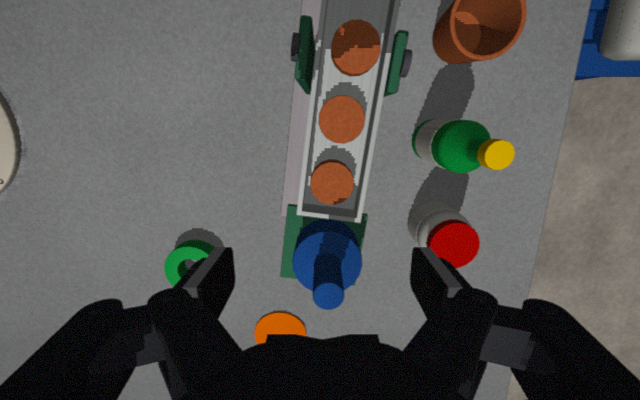

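View pics/s1.png

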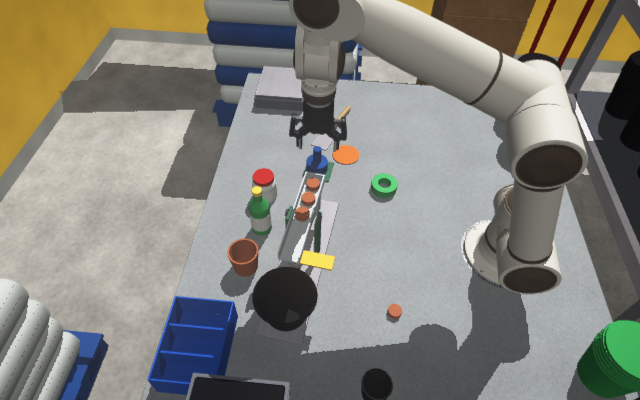

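```bash
python3 - <<'E'
from seg import *
c=bot.camera('wrist'); cv2.imwrite('pics/w2.png',c['color'][:,:,::-1])
B=((105,150,30),(125,255,255));O=((8,180,100),(20,255,255))
u,s,m=cen(c['color'],*B,(250,200,400,320)); print(u,s)
yy,xx=np.nonzero(m)
for y in range(yy.min(),yy.max()+1,4): print(y,xx[yy==y].min(),xx[yy==y].max())
r=m&(np.arange(400)[:,None]>0)
print('top',onz(c,(329,296),.285),'disc top ring',onz(c,(328,255),.235))
u,s,m=cen(c['color'],*O,(230,300,320,360)); print('mat',u,s)
cs=bot.camera('side'); u,s,m=cen(cs['color'],*O,(325,135,365,170)); print('mat side',onz(cs,u,.004))
u,s,m=cen(cs['color'],*B,(295,140,335,185)); print('w side',u,s, onz(cs,(317.5,150),.285),onz(cs,(317,164),.235))
o=bot.get_obs();print(o['ee_pos'],o['time'])
E
```

```text
[330.41921194 264.55001166] [ 296  223   69   90 4289]
223 320 333
227 313 348
231 307 352
235 305 355
239 302 357
243 301 358
247 300 360
251 299 361
255 298 363
259 297 364
263 297 364
267 297 364
271 297 364
275 298 362
279 300 361
283 303 358
287 306 355
291 311 349
295 318 346
299 317 347
303 318 346
307 320 344
311 325 339
top [ 0.59629608 -0.10379238  0.285     ] disc top ring [ 0.59643905 -0.09571514  0.235     ]
mat [279.83440171 326.75320513] [256 314  52  30 936]
mat side [ 0.5405795 -0.4035583  0.004    ]
w side [322.32432432 162.18918919] [317 155  10  14  74] [ 0.59725824 -0.10164825  0.285     ] [ 0.59732004 -0.09446672  0.235     ]
[ 0.59114943 -0.04541712  0.35232267] 3.4
```

>>> servo_tool --motion '[[[-30, 3, 0, 0, 0, 0], [-28, 3, 0, 0, 0, 0], [0, 0, 20, 0, 0, 0], [0, 0, 20, 0, 0, 0], [0, 0, 0, 0, 0, 0]]]'

```text
time: 3.9
ee_pos: [0.5967, -0.1036, 0.31]
tcp_rot: [-179.8, -0.0, 90.0]
wrist_force: [-0.3, -0.8, -0.1]
opening: 0.0856
```

```bash
python3 - <<'E'
from seg import *
c=shot('wrist','w3.png')
B=((105,150,30),(125,255,255));O=((8,180,100),(20,255,255))
u,s,m=cen(c['color'],*B,(230,150,420,400)); print(u,s)
o=bot.get_obs();print(o['ee_pos'],o['time'],o['wrist_force'])
print(proj(c,o['ee_pos']), proj(c,(0.5975,-.104,.285)))
E
```

```text
[325.42607591 220.18564396] [ 282  171   87  102 6297]
[ 0.5968805  -0.10348607  0.31178013] 3.95 [-0.28316814 -0.77526682  0.44692254]
[322.48462397 272.6070642 ] [323.74251359 248.30987674]
```

View pics/w3.png

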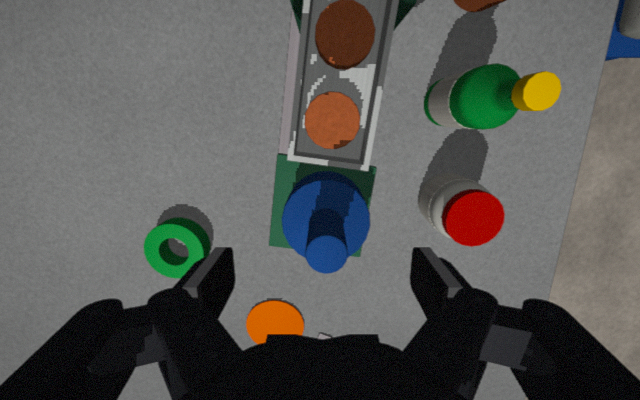

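>>> servo_tool --motion '[[[-4, 2, 15, 0, 0, 0], [0, 0, 20, 0, 0, 0], [0, 0, 9, 0, 0, 0], [0, 0, 0, 0, 0, 0]]]'

```text
time: 4.35
ee_pos: [0.5994, -0.1076, 0.2682]
tcp_rot: [-179.9, -0.0, 90.0]
wrist_force: [-0.2, -0.3, -0.9]
opening: 0.0853
```

>>> servo_tool --motion '[[[0, 0, 0, 0, 0, 0], [0, 0, 0, 0, 0, 0], [0, 0, 0, 0, 0, 0], [0, 0, 0, 0, 0, 0], [0, 0, 0, 0, 0, 0]]]' --gripper 0 --newtons 40

```text
time: 4.85
ee_pos: [0.5996, -0.1081, 0.269]
tcp_rot: [180.0, 0.0, 90.0]
wrist_force: [-3.1, -0.0, 2.6]
opening: 0.0232
```

>>> servo_tool --motion '[[[0, 0, 0, 0, 0, 0], [0, 0, -3, 0, 0, 0], [0, 0, -7, 0, 0, 0], [0, 0, -15, 0, 0, 0], [0, 0, -15, 0, 0, 0]]]' --newtons 80

```text
time: 5.35
ee_pos: [0.5997, -0.108, 0.3077]
tcp_rot: [-179.9, -0.0, 90.0]
wrist_force: [0.9, 0.5, -8.7]
opening: 0.0218
```

>>> servo_tool --motion '[[[-15, -4, 0, 0, 0, 0], [-30, -12, 0, 0, 0, 0], [-40, -16, 0, 0, 0, 0], [-40, -16, 0, 0, 0, 0], [-30, -12, 0, 0, 0, 0]]]'

```text
time: 5.85
ee_pos: [0.5385, -0.2656, 0.3072]
tcp_rot: [-179.9, -0.0, 89.9]
wrist_force: [-0.1, -0.4, -10.0]
opening: 0.022
```

>>> servo_tool --motion '[[[-18, -8, 0, 0, 0, 0], [-8, -3, 0, 0, 0, 0], [0, 0, 0, 0, 0, 0]]]'

```text
time: 6.15
ee_pos: [0.5283, -0.2902, 0.3074]
tcp_rot: [-179.9, -0.0, 89.9]
wrist_force: [0.5, -0.4, -9.1]
opening: 0.0219
```

```bash
python3 - <<'E'
from seg import *
O=((8,180,100),(20,255,255))
for n in ['wrist','scene','side']:
    c=shot(n,n+'4.png')
    try:
        u,s,m=cen(c['color'],*O,(0,0,640,400) if n=='wrist' else ((250,160,290,200) if n=='scene' else (320,130,370,175)))
        print(n,u,s,onz(c,u,.004))
    except Exception as e: print(n,e)
o=bot.get_obs();print(o['ee_pos'],o['time'],o['wrist_force'])
E
```

```text
wrist attempt to get argmax of an empty sequence
scene [268.91393443 177.9795082 ] [259 171  21  15 244] [ 0.5190292  -0.37449304  0.004     ]
side attempt to get argmax of an empty sequence
[ 0.52918412 -0.28830916  0.30803412] 6.3 [-0.04172977 -0.54666307 -9.36569543]
```

View pics/wrist4.png

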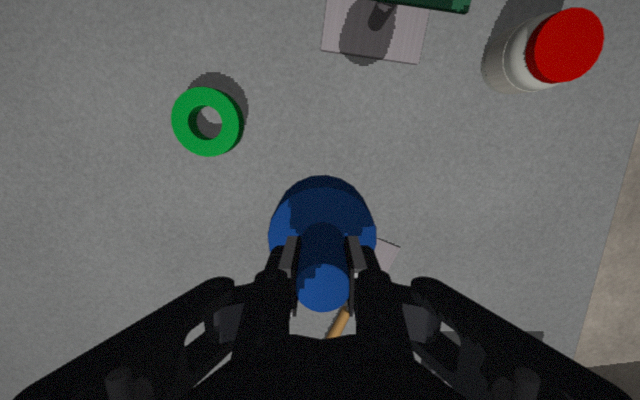

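View pics/scene4.png

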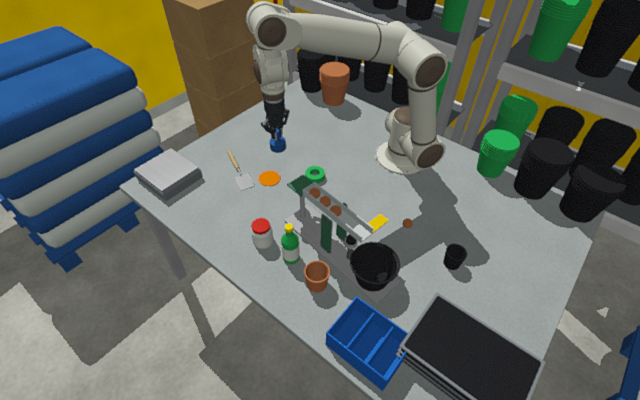

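```bash
python3 - <<'E'
from seg import *
import pickle
c=pickle.load(open('c0.pkl','rb'))['wrist']; R=np.array(c['R']); o=-R.T@np.array(c['t'])
img=cv2.imread('pics/w3.png')[:,:,::-1].copy(); ee=np.array([.5968,-.1035,.3110]); o2=o+ee-[.55,0,.2503]
c['t']=-R@o2
print(R.T)
u,s,m=cen(img,(8,180,100),(20,255,255),(230,280,320,360)); print(u,s)
cand=(.519,-.3745)
print([proj(c,(cand[0]+.05*np.cos(a),cand[1]+.05*np.sin(a),.004)).round(1).tolist() for a in (0,np.pi/2,np.pi,-np.pi/2)],proj(c,(.5975,-.104,.285)))
E
```

```text
[[ 9.99999772e-01 -6.54804440e-04  1.67697833e-04]
 [-5.84070727e-04 -9.61950554e-01 -2.73222970e-01]
 [ 3.40224637e-04  2.73222810e-01 -9.61950716e-01]]
[273.40122768 320.44419643] [ 246  300   58   44 1792]
[[305.9, 322.5], [275.3, 297.0], [247.3, 322.6], [277.8, 346.8]] [323.41810437 247.62043291]
```

>>> servo_tool --motion '[[[-25, -4, 0, 0, 0, 0], [-35, -5, 10, 0, 0, 0], [-20, -3, 30, 0, 0, 0], [-8, 0, 40, 0, 0, 0], [0, 0, 40, 0, 0, 0]]]'

```text
time: 6.8
ee_pos: [0.5173, -0.3774, 0.1869]
tcp_rot: [180.0, 0.0, 90.0]
wrist_force: [0.0, -0.9, -8.6]
opening: 0.022
```

>>> servo_tool --motion '[[[0, 0, 40, 0, 0, 0], [0, 0, 30, 0, 0, 0], [0, 0, 15, 0, 0, 0], [0, 0, 5, 0, 0, 0], [0, 0, 0, 0, 0, 0]]]'

```text
time: 7.3
ee_pos: [0.5174, -0.3768, 0.0991]
tcp_rot: [180.0, 0.0, 90.0]
wrist_force: [0.7, 0.0, -8.3]
opening: 0.0219
```

```bash
python3 - <<'E'
from seg import *
O=((8,180,100),(20,255,255))
o=bot.get_obs();print(o['ee_pos'],o['time'],o['wrist_force'],o['opening'])
c=shot('scene','sc5.png');cv2.imwrite('pics/sc5z.png',cv2.resize(c['color'][130:230,210:340,::-1],None,fx=6,fy=6))
shot('wrist','w5.png')
E
```

```text
[ 0.51738712 -0.37676459  0.099052  ] 7.3 [ 0.68724885  0.03859515 -8.28850184] 0.02192630793444574
```

View pics/sc5z.png

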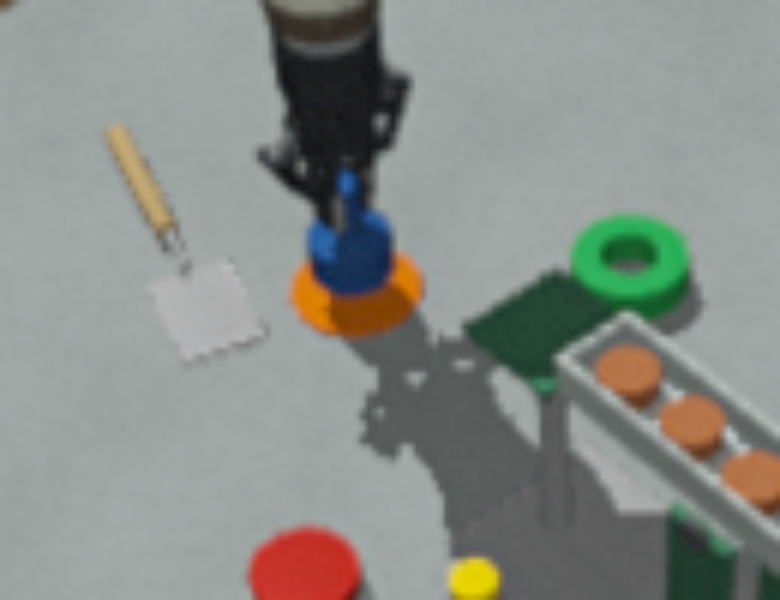

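View pics/w5.png

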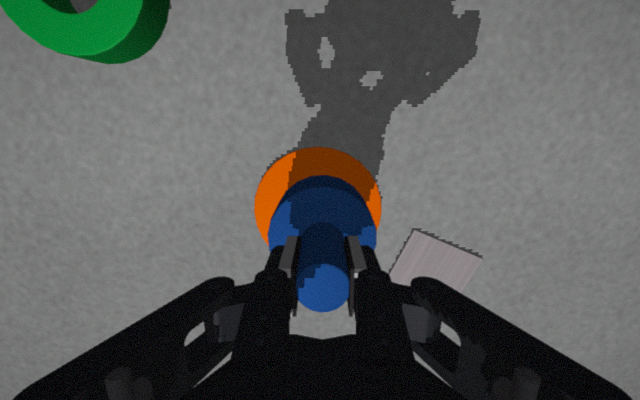

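>>> servo_tool --motion '[[[0, 0, 10, 0, 0, 0], [0, 0, 8, 0, 0, 0], [0, 0, 4, 0, 0, 0], [0, 0, 2, 0, 0, 0], [0, 0, 0, 0, 0, 0]]]'

```text
time: 7.9
ee_pos: [0.5168, -0.3771, 0.0745]
tcp_rot: [180.0, 0.0, 90.0]
wrist_force: [0.4, 1.1, -8.1]
opening: 0.0219
```

>>> servo_tool --motion '[[[0, 0, 1, 0, 0, 0], [0, 0, 1, 0, 0, 0]]]'

```text
time: 8.1
ee_pos: [0.5169, -0.3771, 0.0744]
tcp_rot: [179.9, 0.0, 90.0]
wrist_force: [-7.8, 5.9, 11.9]
opening: 0.0217
```

>>> servo_tool --motion '[[[0, 0, -1, 0, 0, 0], [0, 0, 0, 0, 0, 0]]]'

```text
time: 8.3
ee_pos: [0.517, -0.3771, 0.0744]
tcp_rot: [180.0, 0.0, 90.0]
wrist_force: [-4.9, 4.5, 3.1]
opening: 0.0219
```

>>> servo_tool --motion '[[[0, 0, 0, 0, 0, 0], [0, 0, 0, 0, 0, 0], [0, 0, 0, 0, 0, 0], [0, 0, 0, 0, 0, 0]]]' --gripper 60

```text
time: 8.7
ee_pos: [0.5171, -0.3772, 0.0736]
tcp_rot: [180.0, 0.0, 90.0]
wrist_force: [-0.5, -0.4, 0.4]
opening: 0.06
```

>>> servo_tool --motion '[[[0, 0, -15, 0, 0, 0], [0, 0, -35, 0, 0, 0], [0, 0, -50, 0, 0, 0], [0, 0, -50, 0, 0, 0], [0, 0, -50, 0, 0, 0]]]'

```text
time: 9.2
ee_pos: [0.5164, -0.3767, 0.2768]
tcp_rot: [179.9, 0.1, 90.0]
wrist_force: [0.2, -0.7, 0.3]
opening: 0.0599
```

```bash
python3 - <<'E'
from seg import *
o=bot.get_obs();print(o['ee_pos'],o['time'],o['wrist_force'],o['opening'])
c=shot('wrist','w6.png')
u,s,m=cen(c['color'],(8,180,100),(20,255,255),(0,0,640,400)); print(u,s)
u,s,m=cen(c['color'],(105,150,30),(125,255,255),(0,0,640,400)); print(u,s)
for p in [(.517,-.377,.004),(.517,-.377,.089)]: print(proj(c,p))
E
```

```text
[ 0.51640664 -0.37672043  0.27683087] 9.2 [ 0.21647136 -0.6793644   0.28399068] 0.059890491182879195
[313.45397048 174.48278285] [ 284  135   73   72 1423]
[322.05200824 172.63336766] [ 298  147   49   52 1942]
[322.26623503 168.64897986]
[322.42735655 182.43356063]
```

View pics/w6.png

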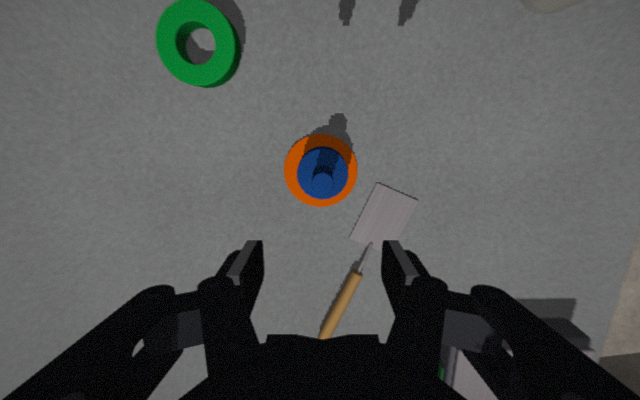

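>>> servo_tool --motion '[[[25, 3, 0, 0, 0, 0], [45, 3, 0, 0, 0, 0], [50, 3, 0, 0, 0, 0], [50, 3, 0, 0, 0, 0], [50, 3, 0, 0, 0, 0]]]' --gripper 0 --newtons 40

```text
time: 9.75
ee_pos: [0.5315, -0.1556, 0.2746]
tcp_rot: [179.9, 0.0, 90.0]
wrist_force: [2.0, -0.8, 0.1]
opening: -0.0002
```

>>> servo_tool --motion '[[[50, 3, 0, 0, 0, 0], [50, 3, 0, 0, 0, 0], [50, 3, 0, 0, 0, 0], [50, 3, 0, 0, 0, 0], [50, 3, 0, 0, 0, 0]]]'

```text
time: 10.25
ee_pos: [0.5465, 0.0943, 0.2749]
tcp_rot: [179.9, -0.0, 90.0]
wrist_force: [0.5, -0.9, 0.1]
opening: 0.0
```

>>> servo_tool --motion '[[[40, 2, 0, 0, 0, 0], [20, 2, 0, 0, 0, 0], [10, 0, 0, 0, 0, 0], [0, 0, 0, 0, 0, 0.143], [0, 0, 0, 0, 0, 0]]]'

```text
time: 10.75
ee_pos: [0.5508, 0.1619, 0.2741]
tcp_rot: [180.0, -0.0, 81.7]
wrist_force: [0.1, 0.2, -0.1]
opening: 0.0002
```

```bash
python3 - <<'E'
from seg import *
o=bot.get_obs();print(o['ee_pos'],o['tcp_rot'],o['time'],o['wrist_force'],o['opening'])
c=shot('wrist','w7.png')
H=(0.619,0.073,np.radians(8.2))
i=c['color'][:,:,::-1].copy()
q=[proj(c,rig(p,*H)).astype(int) for p in [(-.027,.11,.2),(-.112,.11,.2),(-.112,.15,.2),(-.027,.15,.2)]]
cv2.polylines(i,[np.array(q)],True,(255,0,255),1); cv2.imwrite('pics/w7o.png',i)
E
```

```text
[0.55079022 0.16194942 0.27408722] [ 1.79961452e+02 -4.54811295e-03  8.16715788e+01] 10.75 [ 0.14584244  0.2449887  -0.12586946] 0.0002100082755043291
```

View pics/w7o.png

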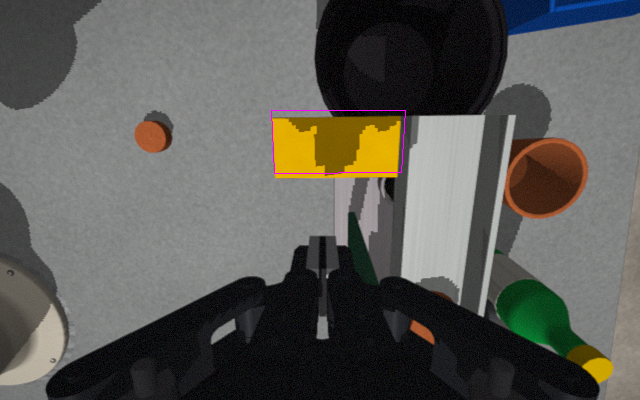

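>>> servo_tool --motion '[[[24, -2, 0, 0, 0, 0], [24, -3, 0, 0, 0, 0], [0, 0, 25, 0, 0, 0], [0, 0, 18, 0, 0, 0], [0, 0, 0, 0, 0, 0]]]'

```text
time: 11.3
ee_pos: [0.552, 0.2095, 0.2282]
tcp_rot: [-179.8, 0.1, 82.0]
wrist_force: [-0.0, -0.3, 0.5]
opening: -0.0001
```

>>> servo_tool --motion '[[[0, 0, 4, 0, 0, 0], [0, 0, 2, 0, 0, 0], [0, 0, 1, 0, 0, 0], [0, 0, 0, 0, 0, 0]]]'

```text
time: 11.7
ee_pos: [0.5529, 0.2103, 0.2239]
tcp_rot: [180.0, -0.0, 81.8]
wrist_force: [-0.6, -0.3, 0.6]
opening: -0.0002
```

```bash
python3 - <<'E'
from seg import *
o=bot.get_obs();print(o['ee_pos'],o['tcp_rot'],o['time'],o['wrist_force'],o['q'].round(1))
c=shot('side','s8.png');cv2.imwrite('pics/s8z.png',cv2.resize(c['color'][160:350,230:360,::-1],None,fx=3,fy=3))
shot('wrist','w8.png')
E
```

```text
[0.55287778 0.21033991 0.22393615] [ 1.79960540e+02 -2.04986140e-02  8.18150481e+01] 11.7 [-0.56143545 -0.27558957  0.56434063] [ 20.8  10.2  13.   92.7  -0.  119. ]
```

View pics/w8.png

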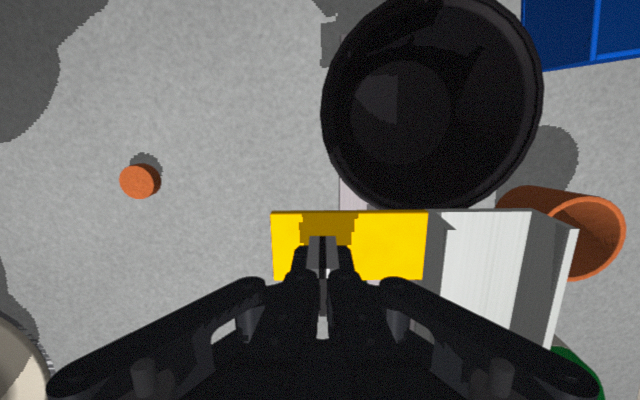

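View pics/s8z.png

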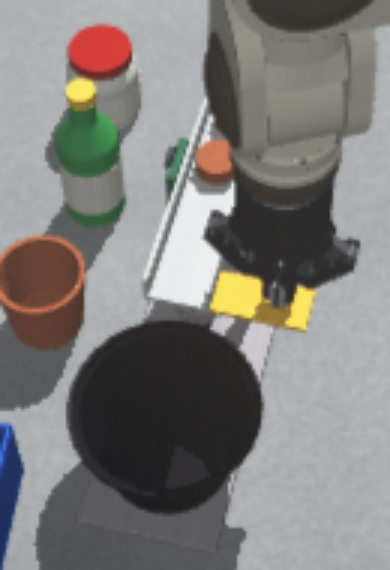

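>>> servo_tool --motion '[[[0, 0, 2, 0, 0, 0], [0, 0, 1, 0, 0, 0], [0, 0, 0, 0, 0, 0]]]'

```text
time: 12.1
ee_pos: [0.5526, 0.2105, 0.2201]
tcp_rot: [-180.0, 0.0, 81.8]
wrist_force: [-0.6, -0.5, -0.5]
opening: 0.0003
```

>>> servo_tool --motion '[[[0, 0, 1, 0, 0, 0], [0, 0, 1, 0, 0, 0], [0, 0, 0, 0, 0, 0]]]'

```text
time: 12.4
ee_pos: [0.5527, 0.2105, 0.2189]
tcp_rot: [180.0, -0.0, 81.8]
wrist_force: [-1.4, -1.1, 4.7]
opening: -0.0001
```

>>> servo_tool --motion '[[[0, 0, 1, 0, 0, 0], [0, 0, 1, 0, 0, 0], [0, 0, 0, 0, 0, 0]]]'

```text
time: 12.7
ee_pos: [0.5527, 0.2105, 0.2166]
tcp_rot: [180.0, -0.0, 81.8]
wrist_force: [-1.2, -0.0, 6.2]
opening: 0.0001
```

>>> servo_tool --motion '[[[0.4, 0, 2.6, 0, -0.02, 0], [0.6, 0, 3.9, 0, -0.03, 0], [0.6, 0, 3.9, 0, -0.03, 0], [0.4, 0, 2.6, 0, -0.02, 0], [0, 0, 0, 0, 0, 0]]]'

```text
time: 13.2
ee_pos: [0.5529, 0.2119, 0.2028]
tcp_rot: [-180.0, 5.8, 81.8]
wrist_force: [0.1, -2.6, 5.9]
opening: 0.0001
```

>>> servo_tool --motion '[[[0.6, 0, 3.9, 0, -0.03, 0], [0.6, 0, 3.9, 0, -0.03, 0], [0.6, 0, 3.9, 0, -0.03, 0], [0.6, 0, 3.9, 0, -0.03, 0], [0.4, 0, 2.6, 0, -0.02, 0]]]'

```text
time: 13.7
ee_pos: [0.553, 0.2116, 0.185]
tcp_rot: [180.0, 13.8, 81.8]
wrist_force: [-0.1, -2.4, 6.6]
opening: -0.0003
```

>>> servo_tool --motion '[[[0.6, 0, 3.9, 0, -0.03, 0], [0.6, 0, 3.9, 0, -0.03, 0], [0.6, 0, 3.9, 0, -0.03, 0], [0.4, 0, 2.6, 0, -0.02, 0], [0, 0, 0, 0, 0, 0]]]'

```text
time: 14.2
ee_pos: [0.5527, 0.21, 0.1703]
tcp_rot: [-180.0, 20.1, 81.8]
wrist_force: [0.4, -0.4, 5.7]
opening: -0.0002
```

```bash
cat > th.py <<'E'
from seg import *
from scipy.spatial.transform import Rotation as Ro
o=bot.get_obs(); R=Ro.from_euler('xyz',o['tcp_rot'],degrees=True).as_matrix()
tip=o['ee_pos']+R@[0,0,.019]; th=np.radians(8.2)
h=np.array([.6185,.0695]); d=tip[:2]-h; ry=d@[np.sin(th),np.cos(th)]; rx=d@[np.cos(th),-np.sin(th)]
print('t',o['time'],'pitch rad',np.arccos(-R[2,2]).round(4),'tip rig',(rx*1e3).round(1),(ry*1e3).round(1),(tip[2]*1e3).round(1),'theta',np.arctan2(.2-tip[2],ry).round(4),'Ftool',(R.T@o['wrist_force']).round(1))
E
python3 th.py; python3 - <<'E'
from h import *
c=shot('side','s9.png');cv2.imwrite('pics/s9z.png',cv2.resize(c['color'][160:350,230:360,::-1],None,fx=3,fy=3))
E
```

```text
t 14.2 pitch rad 0.3513 tip rig -85.2 123.2 152.4 theta 0.3687 Ftool [-2.3  0.5 -5.3]
```

View pics/s9z.png

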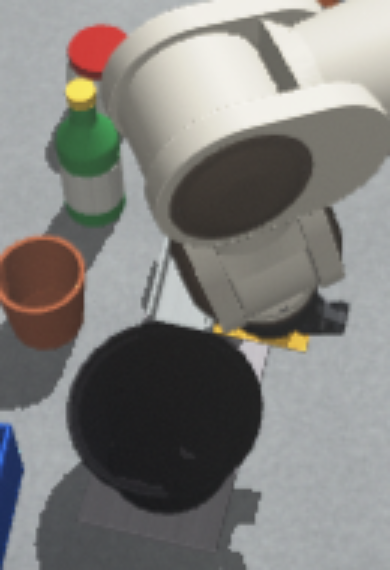

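>>> servo_tool --motion '[[[0.4, 0, 2.6, 0, -0.02, 0], [0.3, 0, 2, 0, -0.015, 0], [0.1, 0, 1, 0, -0.008, 0], [0, 0, 0, 0, 0, 0]]]'

```text
time: 14.65
ee_pos: [0.5526, 0.2088, 0.1652]
tcp_rot: [180.0, 22.5, 81.8]
wrist_force: [-0.1, -0.4, 5.3]
opening: -0.0001
```

```bash
python3 th.py
```

```text
t 14.65 pitch rad 0.3934 tip rig -85.1 121.2 147.6 theta 0.4079 Ftool [-2.4 -0.1 -4.7]
```

>>> servo_tool --motion '[[[0.1, 0, 0.6, 0, -0.005, 0], [0.1, 0, 0.6, 0, -0.005, 0], [0, 0, 0, 0, 0, 0]]]'

```text
time: 14.95
ee_pos: [0.5526, 0.2085, 0.1642]
tcp_rot: [180.0, 23.1, 81.8]
wrist_force: [-0.8, 0.4, 6.0]
opening: 0.0
```

>>> servo_tool --motion '[[[0.1, 0, 0.6, 0, -0.005, 0], [0.1, 0, 0.6, 0, -0.005, 0], [0, 0, 0, 0, 0, 0]]]'

```text
time: 15.25
ee_pos: [0.5525, 0.2083, 0.163]
tcp_rot: [180.0, 23.7, 81.8]
wrist_force: [-0.4, 0.6, 5.3]
opening: 0.0002
```

```bash
python3 th.py
```

```text
t 15.25 pitch rad 0.4129 tip rig -85.1 120.3 145.6 theta 0.4244 Ftool [-1.6 -0.4 -5.1]
```

>>> servo_tool --motion '[[[0.1, 0, 0.6, 0, -0.005, 0], [0.1, 0, 0.6, 0, -0.005, 0], [0, 0, 0, 0, 0, 0]]]'

```text
time: 15.55
ee_pos: [0.5525, 0.2079, 0.1619]
tcp_rot: [180.0, 24.2, 81.8]
wrist_force: [0.5, 0.5, 6.7]
opening: -0.0001
```

>>> servo_tool --motion '[[[0.1, 0, 0.5, 0, -0.004, 0], [0.1, 0, 0.5, 0, -0.004, 0], [0, 0, 0, 0, 0, 0]]]'

```text
time: 15.85
ee_pos: [0.5524, 0.2077, 0.1609]
tcp_rot: [180.0, 24.7, 81.8]
wrist_force: [-0.6, -0.9, 6.1]
opening: -0.0003
```

>>> servo_tool --motion '[[[0.1, 0, 0.5, 0, -0.004, 0], [0.1, 0, 0.5, 0, -0.004, 0], [0, 0, 0, 0, 0, 0]]]'

```text
time: 16.15
ee_pos: [0.5524, 0.2074, 0.1598]
tcp_rot: [180.0, 25.2, 81.8]
wrist_force: [-0.0, -1.0, 6.8]
opening: 0.0002
```

>>> servo_tool --motion '[[[0.1, 0, 0.5, 0, -0.004, 0], [0.1, 0, 0.5, 0, -0.004, 0], [0, 0, 0, 0, 0, 0]]]'

```text
time: 16.45
ee_pos: [0.5524, 0.2071, 0.1588]
tcp_rot: [180.0, 25.6, 81.8]
wrist_force: [0.5, -0.5, 5.0]
opening: -0.0
```

```bash
python3 th.py
```

```text
t 16.45 pitch rad 0.4472 tip rig -85.1 118.6 141.7 theta 0.4572 Ftool [-2.6  0.6 -4.3]
```

>>> servo_tool --motion '[[[0.1, 0, 0.5, 0, -0.004, 0], [0.1, 0, 0.5, 0, -0.004, 0], [0, 0, 0, 0, 0, 0]]]'

```text
time: 16.75
ee_pos: [0.5523, 0.2068, 0.1577]
tcp_rot: [180.0, 26.1, 81.8]
wrist_force: [0.2, -0.7, 5.6]
opening: -0.0005
```

>>> servo_tool --motion '[[[0.1, 0, 0.5, 0, -0.004, 0], [0.1, 0, 0.5, 0, -0.004, 0], [0, 0, 0, 0, 0, 0]]]'

```text
time: 17.05
ee_pos: [0.5523, 0.2066, 0.1569]
tcp_rot: [180.0, 26.5, 81.8]
wrist_force: [-0.3, -1.1, 5.8]
opening: 0.0001
```

>>> servo_tool --motion '[[[0.1, 0, 0.5, 0, -0.004, 0], [0.1, 0, 0.5, 0, -0.004, 0], [0, 0, 0, 0, 0, 0]]]'

```text
time: 17.35
ee_pos: [0.5523, 0.2063, 0.1559]
tcp_rot: [180.0, 27.0, 81.8]
wrist_force: [-0.7, 0.1, 6.6]
opening: 0.0003
```

>>> servo_tool --motion '[[[0.1, 0, 0.5, 0, -0.004, 0], [0.1, 0, 0.5, 0, -0.004, 0], [0, 0, 0, 0, 0, 0]]]'

```text
time: 17.65
ee_pos: [0.5522, 0.2061, 0.1549]
tcp_rot: [180.0, 27.5, 81.8]
wrist_force: [-0.4, -0.7, 6.5]
opening: 0.0001
```

```bash
python3 th.py;  python3 - <<'E'
from h import *
shot('wrist','w10.png');c=shot('scene','c10.png');cv2.imwrite('pics/c10z.png',cv2.resize(c['color'][160:310,260:430,::-1],None,fx=4,fy=4))
E
```

```text
t 17.65 pitch rad 0.4792 tip rig -85.1 116.9 138.1 theta 0.4871 Ftool [-3.6 -0.3 -5.5]
```

View pics/c10z.png

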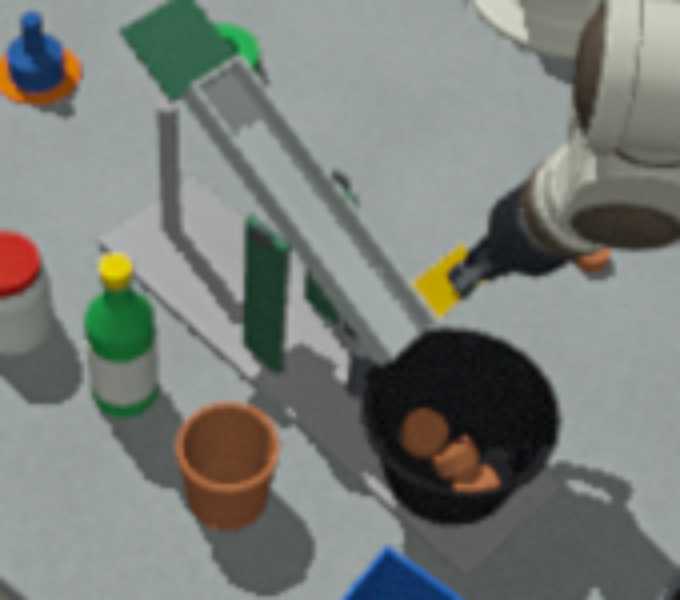

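View pics/w10.png

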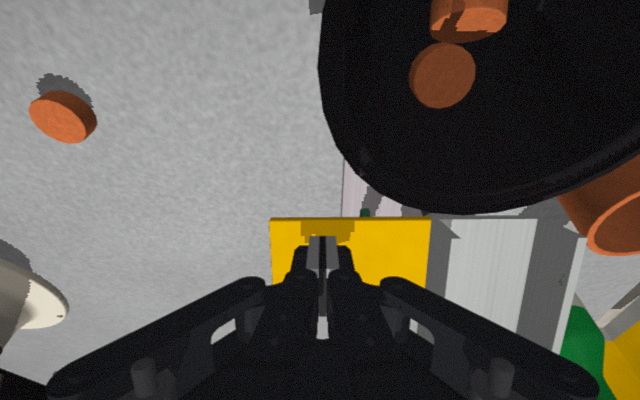

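>>> servo_tool --motion '[[[0.1, 0, 0.5, 0, -0.004, 0], [0.1, 0, 0.5, 0, -0.004, 0], [0, 0, 0, 0, 0, 0]]]'

```text
time: 18.05
ee_pos: [0.5521, 0.2058, 0.1539]
tcp_rot: [180.0, 27.9, 81.8]
wrist_force: [0.4, -0.3, 6.5]
opening: 0.0
```

>>> servo_tool --motion '[[[0.1, 0, 0.5, 0, -0.004, 0], [0.1, 0, 0.5, 0, -0.004, 0], [0, 0, 0, 0, 0, 0]]]'

```text
time: 18.35
ee_pos: [0.5521, 0.2055, 0.153]
tcp_rot: [180.0, 28.4, 81.8]
wrist_force: [-0.7, 0.0, 7.0]
opening: 0.0001
```

>>> servo_tool --motion '[[[0.1, 0, 0.5, 0, -0.004, 0], [0.1, 0, 0.5, 0, -0.004, 0], [0, 0, 0, 0, 0, 0]]]'

```text
time: 18.65
ee_pos: [0.5521, 0.2052, 0.152]
tcp_rot: [180.0, 28.8, 81.8]
wrist_force: [0.4, -0.3, 6.4]
opening: 0.0002
```

>>> servo_tool --motion '[[[0.1, 0, 0.5, 0, -0.004, 0], [0.1, 0, 0.5, 0, -0.004, 0], [0, 0, 0, 0, 0, 0]]]'

```text
time: 18.95
ee_pos: [0.552, 0.2049, 0.151]
tcp_rot: [180.0, 29.3, 81.8]
wrist_force: [-0.1, -0.9, 6.2]
opening: 0.0005
```

>>> servo_tool --motion '[[[0.1, 0, 0.5, 0, -0.004, 0], [0.1, 0, 0.5, 0, -0.004, 0], [0, 0, 0, 0, 0, 0]]]'

```text
time: 19.25
ee_pos: [0.552, 0.2046, 0.1501]
tcp_rot: [180.0, 29.7, 81.8]
wrist_force: [-0.3, 0.6, 5.6]
opening: 0.0002
```

```bash
python3 th.py
```

```text
t 19.25 pitch rad 0.5191 tip rig -85.1 114.8 133.6 theta 0.5246 Ftool [-2.3 -0.3 -5.1]
```

>>> servo_tool --motion '[[[0.1, 0, 0.5, 0, -0.004, 0], [0.1, 0, 0.5, 0, -0.004, 0], [0, 0, 0, 0, 0, 0]]]'

```text
time: 19.55
ee_pos: [0.552, 0.2043, 0.1493]
tcp_rot: [180.0, 30.2, 81.8]
wrist_force: [-0.5, -0.0, 7.4]
opening: -0.0005
```

>>> servo_tool --motion '[[[0.1, 0, 0.5, 0, -0.004, 0], [0.1, 0, 0.5, 0, -0.004, 0], [0, 0, 0, 0, 0, 0]]]'

```text
time: 19.85
ee_pos: [0.552, 0.2042, 0.1489]
tcp_rot: [179.9, 30.6, 81.8]
wrist_force: [-0.2, 1.5, 11.4]
opening: 0.0001
```

>>> servo_tool --motion '[[[0, 0, 0.3, 0, 0, 0], [0, 0, 0, 0, 0, 0]]]'

```text
time: 20.05
ee_pos: [0.552, 0.2042, 0.1488]
tcp_rot: [179.9, 30.6, 81.8]
wrist_force: [-1.3, 2.7, 11.6]
opening: 0.0001
```

```bash
python3 th.py
```

```text
t 20.05 pitch rad 0.5339 tip rig -85.1 114.2 132.5 theta 0.5341 Ftool [ -3.8  -1.7 -11.2]
```

>>> servo_tool --motion '[[[0, 0, 0.2, 0, 0, 0], [0, 0, 0, 0, 0, 0], [0, 0, 0, 0, 0, 0], [0, 0, 0, 0, 0, 0], [0, 0, 0, 0, 0, 0]]]'

```text
time: 20.55
ee_pos: [0.552, 0.2041, 0.1488]
tcp_rot: [179.9, 30.6, 81.8]
wrist_force: [-1.1, 3.1, 12.5]
opening: 0.0001
```

```bash
python3 th.py;  python3 - <<'E'
from h import *
shot('wrist','w11.png');c=shot('scene','c11.png');cv2.imwrite('pics/c11z.png',cv2.resize(c['color'][160:310,260:430,::-1],None,fx=4,fy=4))
c=shot('side','s11.png')
E
python3 th.py
```

```text
t 20.55 pitch rad 0.5337 tip rig -85.0 114.1 132.4 theta 0.5345 Ftool [ -3.8  -1.6 -12.2]
t 20.7 pitch rad 0.5337 tip rig -85.0 114.1 132.4 theta 0.5345 Ftool [ -3.8  -2.4 -12.5]
```

View pics/c11z.png

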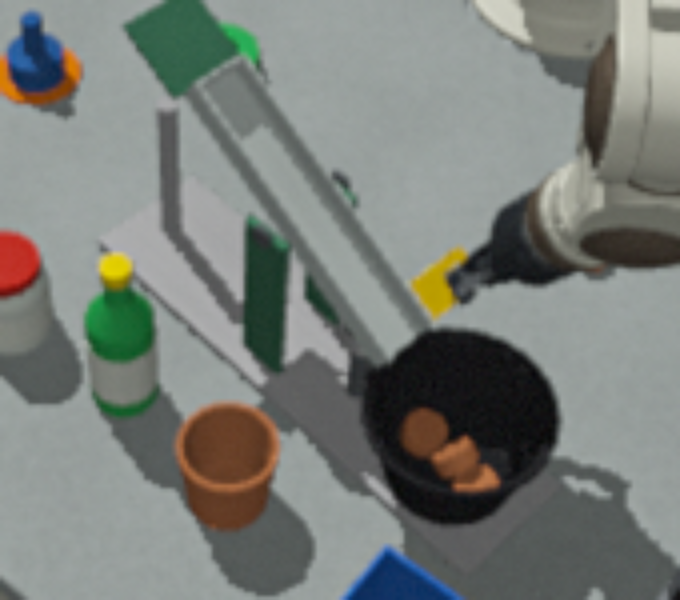

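>>> servo_tool --motion '[[[0, 0, 0, 0, 0, 0], [0, 0, 0, 0, 0, 0], [0, 0, 0, 0, 0, 0], [0, 0, 0, 0, 0, 0], [0, 0, 0, 0, 0, 0]]]'

```text
time: 21.2
ee_pos: [0.552, 0.2042, 0.1488]
tcp_rot: [179.9, 30.6, 81.8]
wrist_force: [-1.7, 3.2, 12.7]
opening: 0.0002
```

>>> servo_tool --motion '[[[-0.1, 0, -1, 0, 0.008, 0], [-0.4, 0, -2.6, 0, 0.02, 0], [-0.6, 0, -3.9, 0, 0.03, 0], [-0.6, 0, -3.9, 0, 0.03, 0], [-0.6, 0, -3.9, 0, 0.03, 0]]]'

```text
time: 21.7
ee_pos: [0.5525, 0.2092, 0.1624]
tcp_rot: [180.0, 23.8, 81.8]
wrist_force: [-1.7, 0.9, 5.0]
opening: 0.0001
```

>>> servo_tool --motion '[[[-0.6, 0, -3.9, 0, 0.03, 0], [-0.6, 0, -3.9, 0, 0.03, 0], [-0.6, 0, -3.9, 0, 0.03, 0], [-0.6, 0, -3.9, 0, 0.03, 0], [-0.6, 0, -3.9, 0, 0.03, 0]]]'

```text
time: 22.2
ee_pos: [0.5531, 0.2132, 0.1815]
tcp_rot: [180.0, 15.1, 81.8]
wrist_force: [-1.4, 2.5, 4.2]
opening: -0.0001
```

```bash
python3 th.py
```

```text
t 22.2 pitch rad 0.2642 tip rig -85.3 127.9 163.2 theta 0.2802 Ftool [ 1.1 -1.7 -4.7]
```

>>> servo_tool --motion '[[[-0.6, 0, -3.9, 0, 0.03, 0], [-0.6, 0, -3.9, 0, 0.03, 0], [-0.6, 0, -3.9, 0, 0.03, 0], [-0.6, 0, -3.9, 0, 0.03, 0], [-0.6, 0, -3.9, 0, 0.03, 0]]]'

```text
time: 22.7
ee_pos: [0.5532, 0.214, 0.2013]
tcp_rot: [180.0, 6.6, 81.8]
wrist_force: [0.3, 2.7, 4.1]
opening: 0.0
```

>>> servo_tool --motion '[[[-0.4, 0, -2.6, 0, 0.02, 0], [-0.4, 0, -2.6, 0, 0.02, 0], [-0.4, 0, -2.6, 0, 0.02, 0], [-0.3, 0, -2, 0, 0.015, 0], [0, 0, 0, 0, 0, 0]]]'

```text
time: 23.2
ee_pos: [0.5531, 0.2131, 0.2113]
tcp_rot: [180.0, 2.3, 81.8]
wrist_force: [1.2, 2.7, 4.4]
opening: 0.0
```

```bash
python3 th.py
```

```text
t 23.2 pitch rad 0.041 tip rig -85.2 132.0 192.3 theta 0.0582 Ftool [ 2.7  0.8 -4.5]
```

>>> servo_tool --motion '[[[-0.3, 0, -2, 0, 0.015, 0], [-0.3, 0, -2, 0, 0.015, 0], [0, 0, -1.5, 0, 0.01, 0], [0, 0, -1, 0, 0, 0], [0, 0, -0.5, 0, 0, 0]]]'

```text
time: 23.7
ee_pos: [0.5531, 0.2127, 0.218]
tcp_rot: [180.0, 0.1, 81.8]
wrist_force: [-1.3, -1.1, 4.3]
opening: 0.0002
```

>>> servo_tool --motion '[[[0, 0, -1, 0, 0, 0], [0, 0, -1, 0, 0, 0], [0, 0, -2, 0, 0, 0], [0, 0, -4, 0, 0, 0], [0, 0, 0, 0, 0, 0]]]'

```text
time: 24.2
ee_pos: [0.553, 0.213, 0.2262]
tcp_rot: [-180.0, 0.1, 81.8]
wrist_force: [-0.4, -0.4, 0.8]
opening: 0.0001
```

```bash
python3 th.py
```

```text
t 24.2 pitch rad 0.0019 tip rig -85.3 132.7 207.2 theta -0.0542 Ftool [-0.5 -0.3 -0.8]
```

Released; rise clear and check.

>>> servo_tool --motion '[[[0, 0, -20, 0, 0, 0], [0, 0, -40, 0, 0, 0], [0, 0, -40, 0, 0, 0], [0, 0, 0, 0, 0, 0], [0, 0, 0, 0, 0, 0]]]'

```text
time: 24.7
ee_pos: [0.5535, 0.2133, 0.3266]
tcp_rot: [179.9, 0.1, 81.8]
wrist_force: [-0.3, -0.2, -1.7]
opening: -0.0001
```

```bash
python3 - <<'E'
from h import *
shot('wrist','w12.png');c=shot('scene','c12.png');cv2.imwrite('pics/c12z.png',cv2.resize(c['color'][140:310,215:430,::-1],None,fx=3.5,fy=3.5))
print(bot.get_obs()['wrist_force'],bot.get_obs()['ee_pos'])
E
```

```text
[ 0.20357255 -0.42157293  0.29587029] [0.55297467 0.21311975 0.32452782]
```

View pics/c12z.png

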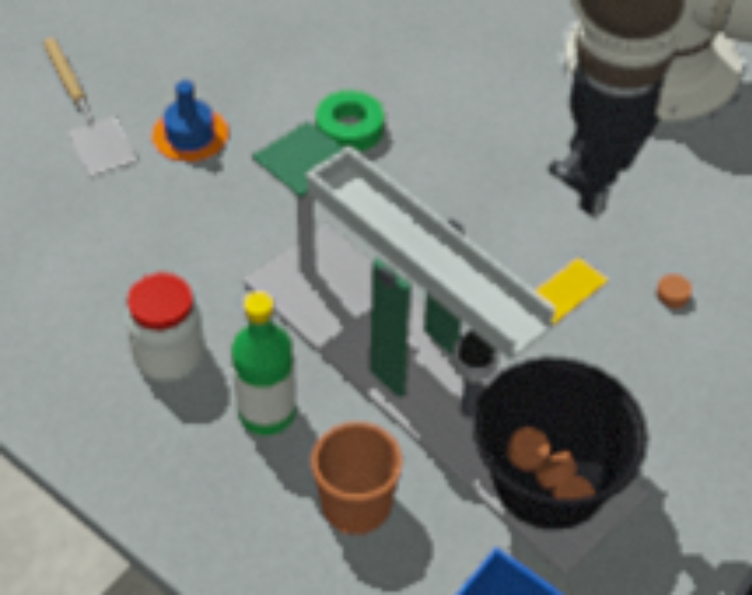

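View pics/w12.png

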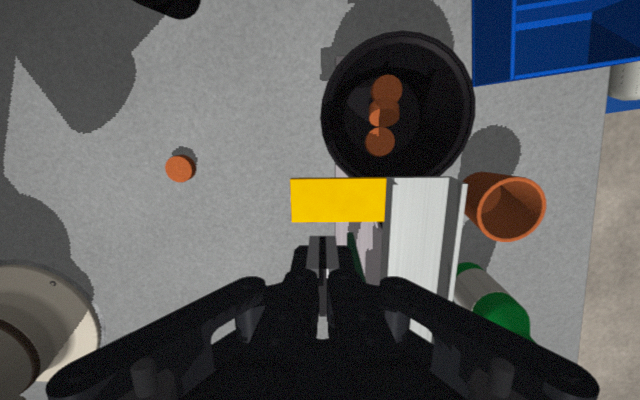

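The trough is level and untouched, all three feet are in the pot (wrist picture about (387,90), (383,112), (380,141)), and the weight stands on the mat.

```bash
python3 -c "
from workcell import bot
print(bot.job_done(), bot.get_obs()['time'])"
```

```text
the job is handed in; nothing more can be done
the job is handed in; nothing more can be done
```

The job is done and handed in at about 25 s on the robot's clock; no verdict was reported.

- **Weight:** I lifted it off the ledge by its knob and stood it on the orange mat. The wrist picture puts it within a few millimetres of the mat's centre, upright and released.
- **Trough:** I followed the tab down its arc at about 5 to 7 N. The push turned stiff at about 0.534 rad, and I held it there at about 12 to 13 N for just over a second.
- **Feet:** All three had already slid into the pot by about 0.487 rad, before the stop. They were lying in the pot in the pictures taken while the trough was on the stop and at the end.
- **Return:** I brought the trough back up along the same arc at about 0.3 rad/s and let go. The last picture shows it level and the gripper about 105 mm clear of it. The bystanders in view look unmoved; the seed cup was outside that picture and I didn't compare it, but the arm never went near it.

My first fit of the rig was about 3.5 mm off along the trough. I corrected it from the wrist view of the tab before pushing. The force on the stop could not be read directly; I estimated it from the tab force at about 8 N.

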